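Shut the gear box and snap its cap on, holding it down

ROBOT

A 6-joint arm with a two-finger parallel gripper is mounted at the origin on the work surface. World frame = base frame: x ahead of the robot, y to its left, z up, the work surface at z = 0. Lengths are in mm, angles in rad, forces in N, time in s.
With the tool pointing down it reaches from about 350 to 850 mm from the base axis. Payload 8.1 kg.
Tool frame: the origin (TCP) lies at the very end of the fingers, on their centre line; the grasp point (between the pads) lies 19 mm behind it; z points along the fingers, y is the direction in which the jaws open and shut (so a half turn about z gives the same grasp; the last joint's range is limited). The gripper opens to 85 mm and grips with 20 to 120 N. Pads are 22 mm wide; open, the fingers measure 114 mm over their backs; the gripper's body (76 mm by 85 mm) begins 54 mm behind the grasp point. The pads swing forward as they close: fully open they stand 13 mm farther back than shut.
Start: joints at [-1.376, 0.13, 1.488, -0, 1.523, -0.085], TCP at [165.718, -576.665, 231.292] pointing down, gripper open.
Joint ranges: [-2.96, 2.96], [-0.89, 2.26], [0.02, 2.5], [-1.34, 4.48], [0, 2.73], [-2.66, 2.66]. Speed limits (rad/s): [2.39, 2.39, 2.79, 3.14, 3.14, 3.14].

INTERFACE

Orientations are given as a rotation vector (axis times angle).
In Python, from rig import arm gives the robot as it stands.
- The arm moves only by the shell command python3 -m handwheel 'ROWS' [FORCE]. ROWS is JSON, a list of rows, each a list of 3 entries, a list of its own where there are three numbers: the opening, from 0 (shut) to 1 (fully open), then the shift along the tool's x, y, z in cm, then the turn, a rotation vector about the tool's x, y, z in degrees. A call has 1 to 20 rows; each row is the pose to reach, as a shift and turn from the pose measured when the call began, along the tool's axes at that moment; what a row does not reach only later rows make up. A row lasts 1/10 s, in which the tool goes at most 50 mm and 8.59 degrees, less where a joint would pass 70% of its speed; a pose out of reach is approached as far as the arm can. A call with a gripper value outside its range is refused whole. The fingers move at their own pace and stop on an object; FORCE is the grip in N (left out, the last holds). Time passes only in rows, so rows that repeat a pose let the fingers close. It gives the time, the measured TCP pose, the force and the opening at its end, in the units of the state.
- arm.get_obs(): the state, without advancing time (a new reading comes with each control period).
- arm.capture(name): name is "scene" or "top" or "wrist"; returns the picture (384x512x3 uint8, red, green, blue); there is no depth.
- arm.camera_info(name): a dict with "K" (3x3 intrinsics, pixels), "T" (4x4, takes a point from camera to world coordinates); the wrist camera has in their place "mount" (4x4, takes a point from camera to tool coordinates, whose origin is the TCP and whose axes are the flange's). Camera axes: x right, y up, looking along -z (the intrinsics and any distortion apply to the point x, -y, -z); pixel columns grow to the right and rows downward; lengths in mm; the calibration is good to about 2 mm. A picture is of the moment at which its call begins: read the wrist's pose just before it. camera_info takes no time and is no camera call.
- arm.sign_off(): hands the job in, once; it reports no verdict.
The state is a dict: "clock": time; "joint_pos": joint angles; "dq": joint speeds; "joint_efforts": joint torques, N m; "tool_pos": TCP position; "eef_rot": TCP orientation; "contact_force": force on the tool from outside, world axes, zero at the start; "wrist_torque": the same for the moment, N m; "gripper_width": finger opening in mm.
Only numpy, scipy, OpenCV 4.12 (cv2) and the standard library are available. Lean on these libraries where they do the work, as an engineer would, in place of code of your own. Each camera call takes 0.05 s, during which the arm holds its last target. There are 200 camera calls.

TASK

Gently lower the open cover of the gear box until it rests shut with the stud standing up through the rubber ring, then fetch the aluminium snap cap and push it down over the stud until it clicks. Keep pressing after the click until the cap is fully home with the rubber ring squeezed under it, and finish like that: the program ends with the gripper still holding the cap pressed down, not letting go. Leave the other things on the shelf where they are.

Things in the scene. Friction and masses are not known exactly. Their poses are not given: they have to be found in the camera images.
- box: plywood box fixed to the shelf, 170 x 170 mm, 56 mm tall, a green gear inside; origin at the centre of its underside, x axis from the stud side towards the hinge side (away from the robot, give or take its yaw), y left, z up
- cover (a joint): angle (rad) of the box's hinged cover (dark wood frame, clear pane, 170 mm wide, 175 mm from hinge to free edge, 9 mm thick, 0.26 kg): 0 shut on its stop, growing as it opens upward; starts at 0.8 to 1.2. The stiff hinge leaves it wherever it is left; 1 to 4 N at the free edge move it. Do not slam it: slower than 1.5 rad/s over the last 0.2 rad
- cover_hinge (a point): middle of the cover's hinge line, on the far side of the box, 60 mm above the shelf and 85 mm from the box's centre; the hinge line runs along the box's y axis
- cover_pad (a point): bare spot to push on, on the upper (outer) face of the cover's free-edge rail, 160 mm from the hinge line and 55 mm to the +y side of the stud; 66 mm above the shelf when shut. The axes are the cover's own: z is the outer face's normal, -x runs from the hinge to the free edge
- stud_top (a point): top of the upright steel stud, 100 mm above the shelf, 60 mm from the box's centre towards the robot; box axes. Stud 18 mm thick, its top 9 mm coned down to 9 mm. Three sprung balls stick out 17 mm below this point: the cap's lip is forced over them (8 to 15 N), meeting them with the cap's underside 12 mm below this point; at 20 mm it clicks: the force vanishes and the balls draw the cap down
- gasket (a joint): squeeze (m) of the black rubber ring on the cover around the stud's hole (38 mm outside, 24 mm inside, its top 74 mm above the shelf with the cover shut): 0 free, about 0.004 with the cap fully home. The cap meets it when its underside is 26 mm below the stud top. It springs back: 1 N plus 2 N per mm, so 9 N at 4 mm
- cap: aluminium snap cap, plain cylinder 38 mm across, 42 mm tall, 55 to 90 g, standing open end down on the shelf, left or right of the box; origin at the centre of its underside, z up. In its mouth a 3 mm thick lip with a 21 mm hole, above it a 28 mm wide cavity, roof 30 mm above the underside. Fully home, that roof stands on the stud top; let go, the cap springs up 5 mm but stays on
- jar: small white ceramic rattle jar with a ribbed wooden twist cap, 60 mm across, 64 mm tall; a bystander, origin at the centre of its underside
- spinner: pink silicone suction spinner, three-lobed head on a suction foot, 64 mm across, 42 mm tall; a bystander, origin at the centre of its underside
- gear: spare green acrylic gear lying flat, 66 mm across, 14 mm thick at its brass hub; a bystander, origin at the centre of its underside
- fork: tuning fork upright on a 60 mm square aluminium base, 139 mm tall; a bystander, origin at the centre of its underside
- egg_ring: cork ring 52 mm across, 14 mm high, under the egg; a bystander, origin at the centre of its underside
- egg: walnut egg 42 mm across, standing 58 mm tall in the cork ring; a bystander, origin at the centre of its underside
Mind the look-alikes: they are no part of the job. Of the things that look like the cap, take the one that is farthest to the robot's left at the start.

How it is judged:
By the outcome, as a careful person would: the job done as asked, in the order asked, and still so for the second after the job is handed in, while the arm keeps its last pose, push and grip.
It also fails if it takes over 61 s, if anything falls off the work surface, if the arm or the gripper's body presses on something with over 40 N, if the wrist force passes 120 N, or if a joint passes its speed limit or range.

## Working session

There is one attempt and no reset: what is moved stays moved. The work goes in short steps, Python scripts to look and compute and a shell command to move; the robot and the scene stay as the last step left them, time stands still between calls to the robot, and variables do not carry over. Pictures are saved under pics/ and viewed, about 8 in all and at most 12, crops included, and the job is handed in when it is done.

```bash
mkdir -p pics; python3 - <<'E'
from rig import arm
import cv2,numpy as np
np.set_printoptions(suppress=True,precision=3)
o=arm.get_obs();print(o)
for n in("scene","top"):
    cv2.imwrite(f"pics/{n}0.png",arm.capture(n)[...,::-1])
for n in("scene","top","wrist"):print(n,arm.camera_info(n))
E
```

```text
{'clock': 0.0, 'joint_pos': array([-1.376,  0.131,  1.489, -0.   ,  1.523, -0.085]), 'dq': array([ 0.   ,  0.001,  0.   , -0.002,  0.001,  0.   ]), 'joint_efforts': array([  0.   , -56.939, -50.056,   0.   ,   0.015,   0.   ]), 'tool_pos': array([ 165.567, -576.118,  230.214]), 'eef_rot': array([-3.109, -0.438,  0.   ]), 'contact_force': array([ 0.695,  0.22 , -0.277]), 'wrist_torque': array([-0.02 ,  0.005,  0.021]), 'gripper_width': 85.78000776678383}
scene {'K': array([[403.449,   0.   , 249.657],
       [  0.   , 403.449, 190.503],
       [  0.   ,   0.   ,   1.   ]]), 'T': array([[   0.638,   -0.545,    0.544, 1186.999],
       [   0.77 ,    0.458,   -0.444, -506.276],
       [  -0.008,    0.702,    0.712,  914.949],
       [   0.   ,    0.   ,    0.   ,    1.   ]])}
top {'K': array([[465.984,   0.   , 257.565],
       [  0.   , 465.984, 188.907],
       [  0.   ,   0.   ,   1.   ]]), 'T': array([[  -0.046,    0.975,   -0.216,  217.753],
       [  -0.999,   -0.045,    0.009,   -4.258],
       [  -0.001,    0.216,    0.976, 1492.961],
       [   0.   ,    0.   ,    0.   ,    1.   ]])}
wrist {'K': array([[334.846,   0.   , 259.58 ],
       [  0.   , 334.846, 187.679],
       [  0.   ,   0.   ,   1.   ]]), 'mount': array([[  -0.001,    0.961,    0.278,   69.541],
       [   1.   ,    0.001,    0.   ,   -0.044],
       [   0.   ,    0.278,   -0.961, -143.889],
       [   0.   ,    0.   ,    0.   ,    1.   ]])}
```

View pics/scene0.png

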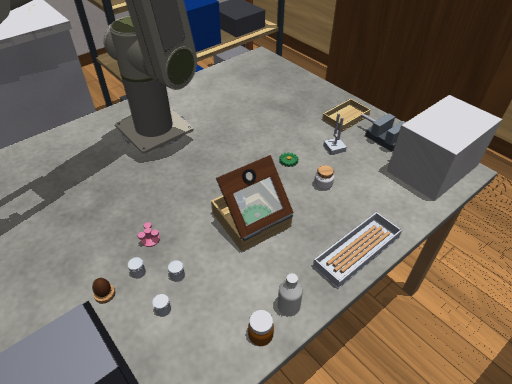

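View pics/top0.png

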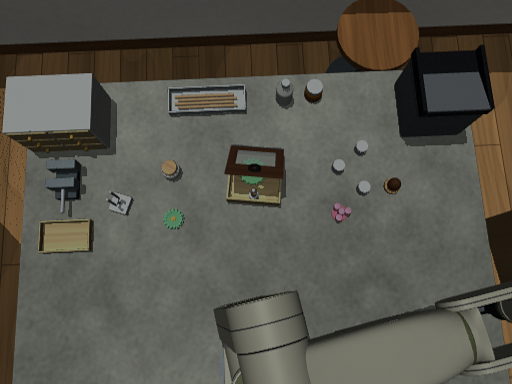

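The scene view shows the box at about (253,205) with its cover ajar. There are three cap-like cylinders at (136,267), (176,270) and (161,304). In the top view they are at (364,187), (338,165) and (362,147). Robot left is image left in the top view, so (338,165) should be the one. I'll confirm it in an enlarged crop.

```bash
cat > h.py <<'E'
import numpy as np,cv2
from rig import arm
from scipy.spatial.transform import Rotation as R
np.set_printoptions(suppress=True,precision=2)
def ray(n,u,v,z,T=None):
    c=arm.camera_info(n);K=c["K"];T=c["T"] if T is None else T
    d=T[:3,:3]@np.array([(u-K[0,2])/K[0,0],-(v-K[1,2])/K[1,1],-1]);o=T[:3,3]
    return o+d*(z-o[2])/d[2]
def proj(n,P,T=None):
    c=arm.camera_info(n);K=c["K"];T=c["T"] if T is None else T
    p=(np.atleast_2d(P)-T[:3,3])@T[:3,:3];q=p*[1,-1,-1]
    q=q@K.T;return q[:,:2]/q[:,2:]
def toolT(o):
    M=np.eye(4);M[:3,:3]=R.from_rotvec(o["eef_rot"]).as_matrix();M[:3,3]=o["tool_pos"];return M
def wristT(o): return toolT(o)@arm.camera_info("wrist")["mount"]
def rel(o,p): # world target pos -> tool shift cm
    return toolT(o)[:3,:3].T@(np.array(p)-o["tool_pos"])/10
E
python3 - <<'E'
from h import *
t=cv2.imread("pics/top0.png");s=cv2.imread("pics/scene0.png")
r=lambda a:cv2.resize(a,(400,300),interpolation=cv2.INTER_CUBIC)
a=r(t[135:210,310:410]);b=r(t[140:215,205:305]);c=r(s[240:330,80:200]);d=r(s[150:249,190:322])
cv2.imwrite("pics/crop1.png",np.vstack([np.hstack([a,b]),np.hstack([c,d])]))
for uv in((338,163),(362,146),(364,185)):print("top",ray("top",*uv,42))
for uv in((136,263),(176,266),(161,300)):print("scene",ray("scene",*uv,42))
E
```

```text
top [ 611.97 -281.27   42.  ]
top [ 665.6  -364.05   42.  ]
top [ 535.49 -358.18   42.  ]
scene [ 533.4  -355.61   42.  ]
scene [ 607.78 -281.04   42.  ]
scene [ 667.18 -360.92   42.  ]
```

View pics/crop1.png

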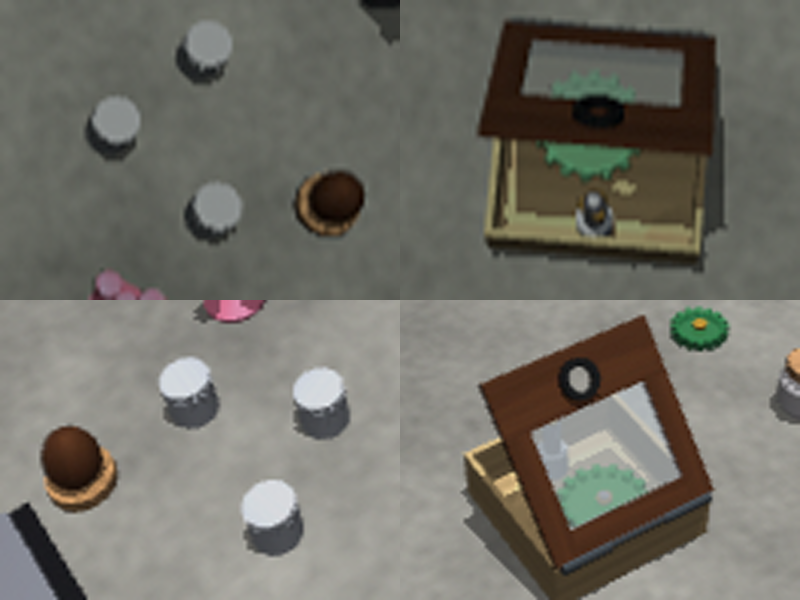

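```bash
python3 - <<'E'
from h import *
from scipy.optimize import least_squares
B=lambda u,v:(205+(u-400)/4,140+v/4)
S=lambda u,v:(190+(u-400)/3.03,150+(v-300)/3.03)
# cover pts: (r from hinge, y) on outer face, 6 above hinge plane
obs=[("top",B(488,243),"b",(-85,85,56)),("top",B(700,253),"b",(-85,-85,56)),("top",B(596,196),"b",(-60,0,100)),
("top",B(480,135),"c",(175,85)),("top",B(714,150),"c",(175,-85)),("top",B(507,20),"c",(0,85)),("top",B(716,38),"c",(0,-85)),
("top",B(598,110),"c",(145,0)),("scene",S(580,380),"c",(145,0)),
("scene",S(480,385),"c",(175,-85)),("scene",S(645,317),"c",(175,85)),("scene",S(558,567),"c",(0,-85)),("scene",S(712,490),"c",(0,85))]
def W(p,k,q):
    x,y,a,t=p
    if k=="c":
        r,yy=q;h=6 if r!=145 else 12
        q=(85-r*np.cos(t)+h*np.sin(t),yy,60+r*np.sin(t)+h*np.cos(t))
    c,s=np.cos(a),np.sin(a);return np.array([x+c*q[0]-s*q[1],y+s*q[0]+c*q[1],q[2]])
f=lambda p:np.concatenate([proj(n,W(p,k,q))[0]-uv for n,uv,k,q in obs])
r=least_squares(f,[560,0,0,1.],loss="soft_l1",x_scale=[10,10,.1,.1]);print(r.x);print(r.fun.reshape(-1,2) if 0 else f(r.x).reshape(-1,2))
print("stud",W(r.x,"b",(-60,0,100)),"ray",ray("top",*obs[2][1],100),"stud from 145?")
E
```

```text
[582.84 -12.18  -0.12   0.78]
[[-0.94 -2.23]
 [ 0.01 -0.68]
 [-0.5   0.79]
 [-0.4  -1.12]
 [-0.22 -0.52]
 [-0.92 -0.11]
 [-0.27 -0.74]
 [ 0.13  0.32]
 [-1.27 -0.33]
 [-1.   -0.11]
 [-1.85 -0.77]
 [-0.7   0.64]
 [-0.05 -0.17]]
stud [523.28  -4.86 100.  ] ray [525.7  -6.5 100. ] stud from 145?
```

```bash
python3 - <<'E'
from h import *
o=arm.get_obs();print(rel(o,[576,44,215]))
Rt=R.from_rotvec(o["eef_rot"]);
G=R.from_matrix(np.array([[np.cos(-.12),np.sin(-.12),0],[np.sin(-.12),-np.cos(-.12),0],[0,0,-1]]))
print((Rt.inv()*G).as_rotvec(degrees=True))
E
```

```text
[ 56.57 -48.27   1.62]
[-0.1   0.01 22.9 ]
```

```bash
python3 -m handwheel '[[0,[28,-24,-1],[0,0,11]],[0,[28,-24,-1],[0,0,11]],[0,[28,-24,-1],[0,0,11]],[0,[28,-24,-1],[0,0,11]],[0,[28,-24,-1],[0,0,11]],[0,[28,-24,-1],[0,0,11]],[0,[56.6,-48.3,1],[0,0,22.9]],[0,[56.6,-48.3,1],[0,0,22.9]],[0,[56.6,-48.3,1],[0,0,22.9]],[0,[56.6,-48.3,1],[0,0,22.9]],[0,[56.6,-48.3,1],[0,0,22.9]],[0,[56.6,-48.3,1],[0,0,22.9]],[0,[56.6,-48.3,1],[0,0,22.9]],[0,[56.6,-48.3,1],[0,0,22.9]],[0,[56.6,-48.3,1],[0,0,22.9]],[0,[56.6,-48.3,1],[0,0,22.9]],[0,[56.6,-48.3,1],[0,0,22.9]],[0,[56.6,-48.3,1],[0,0,22.9]],[0,[56.6,-48.3,1],[0,0,22.9]],[0,[56.6,-48.3,1],[0,0,22.9]]]' 60
python3 - <<'E'
from h import *
o=arm.get_obs();w=arm.capture("wrist")[...,::-1];s=arm.capture("scene")[...,::-1]
print(o["tool_pos"],toolT(o)[:3,:3])
cv2.imwrite("pics/w1.png",np.hstack([w[:,:450],cv2.resize(s[110:260,180:330],(350,350))[:, :] if 0 else cv2.resize(s[100:270,180:335],(350,384))]))
E
```

```text
clock: 2.1
tool_pos: [576.0, 43.1, 221.7]
eef_rot: [-3.134, 0.191, -0.0]
contact_force: [0.4, -0.6, -0.3]
gripper_width: -0.2
[575.99  43.15 221.65] [[ 0.99 -0.12  0.  ]
 [-0.12 -0.99  0.  ]
 [ 0.   -0.   -1.  ]]
```

View pics/w1.png

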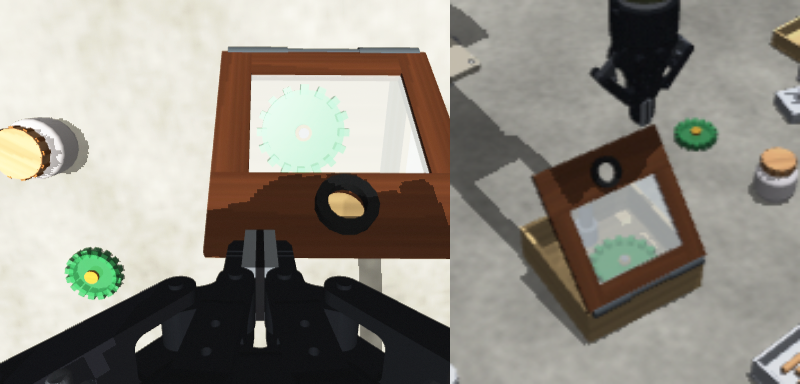

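Fingertips at wrist pixel (260,235) sit over the free-edge rail, left of the rubber ring (347,204), as planned. Next I push the cover down along its arc.

```bash
python3 -m handwheel '[[0,[0,0,2.5],[0,0,0]],[0,[0,0,4],[0,0,0]],[0,[-0.3,0,4.8],[0,0,0]],[0,[-0.8,0,5.3],[0,0,0]],[0,[-1.5,0,6],[0,0,0]],[0,[-2.2,0,6.7],[0,0,0]],[0,[-2.7,0,7.4],[0,0,0]],[0,[-3.2,0,8.1],[0,0,0]],[0,[-3.6,0,8.8],[0,0,0]],[0,[-4,0,9.4],[0,0,0]],[0,[-4.3,0,10.1],[0,0,0]],[0,[-4.7,0,10.9],[0,0,0]],[0,[-5,0,11.6],[0,0,0]],[0,[-5.3,0,12.3],[0,0,0]],[0,[-5.5,0,12.9],[0,0,0]],[0,[-5.7,0,13.4],[0,0,0]],[0,[-5.8,0,13.8],[0,0,0]],[0,[-5.9,0,14.2],[0,0,0]],[0,[-6,0,14.5],[0,0,0]],[0,[-6,0,14.5],[0,0,0]]]'
```

```text
clock: 4.2
tool_pos: [516.1, 51.0, 76.1]
eef_rot: [-3.134, 0.19, 0.001]
contact_force: [-0.0, -0.2, -0.5]
gripper_width: -0.1
```

```bash
python3 -m handwheel '[[0,[0,0,0.2],[0,0,0]],[0,[0,0,0.4],[0,0,0]],[0,[0,0,0.6],[0,0,0]],[0,[0,0,0.8],[0,0,0]],[0,[0,0,0.9],[0,0,0]],[0,[0,0,1],[0,0,0]],[0,[0,0,1.05],[0,0,0]],[0,[0,0,1.1],[0,0,0]],[0,[0,0,1.1],[0,0,0]]]'
python3 - <<'E'
from h import *
o=arm.get_obs();w=arm.capture("wrist")[...,::-1];s=arm.capture("scene")[...,::-1]
print(o["tool_pos"],o["contact_force"])
cv2.imwrite("pics/w2.png",np.hstack([w[:,:450],cv2.resize(s[100:270,180:335],(350,384))]))
E
```

```text
clock: 5.1
tool_pos: [516.0, 51.0, 65.9]
eef_rot: [-3.134, 0.19, 0.002]
contact_force: [-5.7, 0.1, 9.3]
gripper_width: -0.1
[516.04  51.    65.95] [-5.68  0.06  9.33]
```

View pics/w2.png

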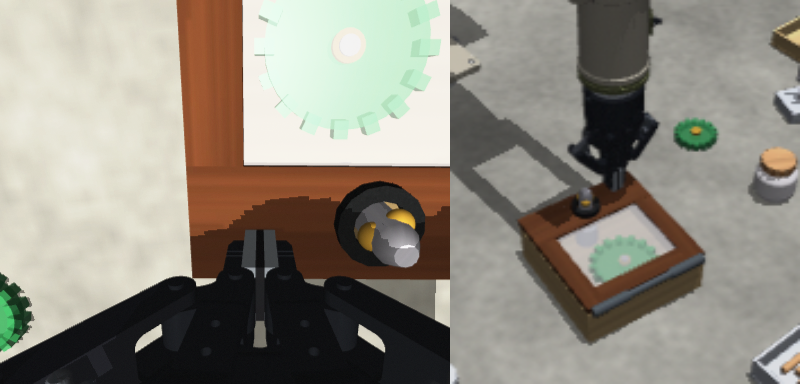

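The cover rests shut: pad height is 66 mm at 9 N, the stud stands up through the ring, and the stud top is at wrist (405,256). Now I'll locate the stud and go to the cap.

```bash
python3 - <<'E'
from h import *
o=arm.get_obs();T=wristT(o)
print("stud",ray("wrist",405,257,100,T),"ring",ray("wrist",380,223,74,T))
print(rel(o,[610,-281,140]))
E
python3 -m handwheel '[[0,[0,0,-4],[0,0,0]],[0,[0,0,-9],[0,0,0]],[0,[0,0,-10],[0,0,0]]]'
```

```text
stud [521.17  -3.1  100.  ] ring [523.84  -3.03  74.  ]
[13.33 31.81 -7.46]
clock: 5.5
tool_pos: [519.7, 50.8, 172.7]
eef_rot: [-3.134, 0.19, -0.014]
contact_force: [1.0, 0.8, 1.1]
gripper_width: -0.3
```

```bash
python3 -m handwheel '[[0,[12.9,31.8,0],[0,0,0]],[0,[12.9,31.8,0],[0,0,0]],[0,[12.9,31.8,0],[0,0,0]],[0,[12.9,31.8,0],[0,0,0]],[0.75,[12.9,31.8,0],[0,0,0]],[0.75,[12.9,31.8,2],[0,0,0]],[0.75,[12.9,31.8,3.3],[0,0,0]],[0.75,[12.9,31.8,3.3],[0,0,0]],[0.75,[12.9,31.8,3.3],[0,0,0]],[0.75,[12.9,31.8,3.3],[0,0,0]],[0.75,[12.9,31.8,3.3],[0,0,0]]]' 100
python3 - <<'E'
from h import *
o=arm.get_obs();w=arm.capture("wrist")[...,::-1]
print(o["tool_pos"],proj("wrist",[[610,-281,42],[610,-281,0]],wristT(o)))
cv2.imwrite("pics/w3.png",w)
E
```

```text
clock: 6.6
tool_pos: [610.4, -279.3, 141.6]
eef_rot: [-3.135, 0.188, -0.017]
contact_force: [0.4, 0.6, -0.6]
gripper_width: 64.0
[ 610.37 -279.26  141.61] [[261.79 188.18]
 [261.56 175.32]]
```

View pics/w3.png

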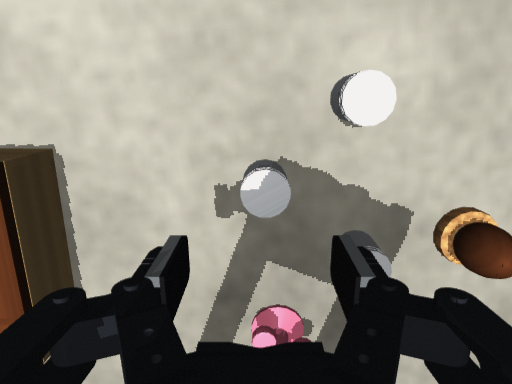

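The chosen cap's top is at (265,192), alone between the fingers. The third cap (365,250) lies outside the finger path.

```bash
python3 - <<'E'
from h import *
o=arm.get_obs();p=ray("wrist",265,192,42,wristT(o));print(p);print(rel(o,[p[0],p[1],8]))
E
```

```text
[ 606.72 -283.12   42.  ]
[-0.46  0.45 13.36]
```

```bash
python3 -m handwheel '[[0.75,[-0.3,0.4,3],[0,0,0]],[0.75,[-0.3,0.4,6],[0,0,0]],[0.75,[-0.4,0.4,9],[0,0,0]],[0.75,[-0.4,0.4,11.5],[0,0,0]],[0.75,[-0.4,0.4,12.8],[0,0,0]],[0.75,[-0.4,0.4,13.3],[0,0,0]],[0.75,[-0.4,0.4,13.3],[0,0,0]],[0.4,[-0.4,0.4,13.3],[0,0,0]],[0.3,[-0.4,0.4,13.3],[0,0,0]],[0.3,[-0.4,0.4,13.3],[0,0,0]],[0.3,[-0.4,0.4,13.3],[0,0,0]],[0.3,[-0.4,0.4,13.3],[0,0,0]],[0.3,[-0.4,0.4,13.3],[0,0,0]]]' 100
python3 - <<'E'
from h import *
o=arm.get_obs();print(rel(o,[522.5,-4.5,150]),o["tool_pos"])
w=arm.capture("wrist")[...,::-1];T=wristT(o);M=toolT(o)
c=lambda x,z:M[:3,3]+M[:3,:3]@[x,0,0]+[0,0,z-M[2,3]]
for x in(-5,0,5):
  for a in(-1,1):
    q=proj("wrist",[c(x,0)*[1,1,0]+[0,0,42]+M[:3,:3]@[a*19,0,0]],T)[0];print(x,a,q)
cv2.imwrite("pics/w4.png",cv2.resize(w[180:330,160:360],(800,600),interpolation=cv2.INTER_CUBIC))
E
```

```text
clock: 7.95
tool_pos: [609.0, -283.6, 11.2]
eef_rot: [3.136, -0.188, 0.023]
contact_force: [-0.6, -0.4, 7.6]
gripper_width: 35.7
[-11.71 -26.68 -14.04] [ 609.   -283.57   11.19]
-5 -1 [258.99 332.33]
-5 1 [258.87 246.  ]
0 -1 [258.98 321.64]
0 1 [258.85 233.46]
5 -1 [258.96 310.73]
5 1 [258.83 220.64]
```

View pics/w4.png

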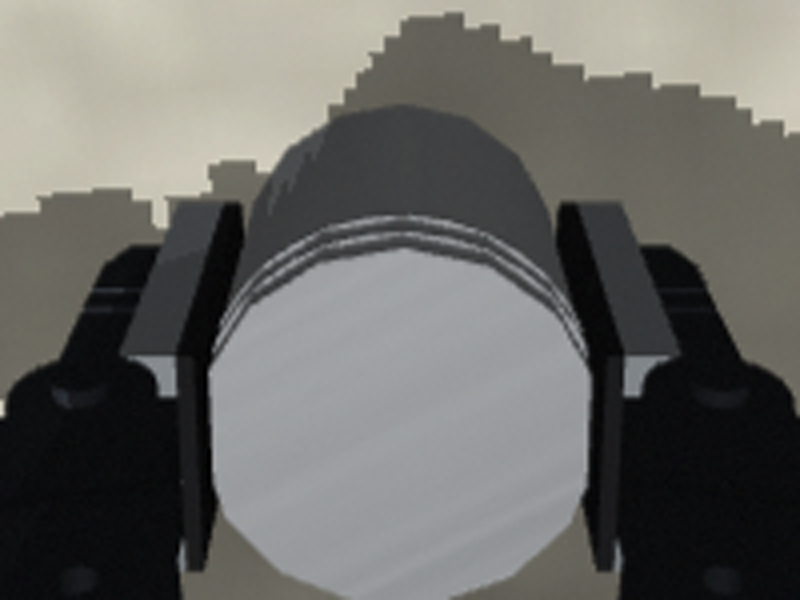

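```bash
python3 -m handwheel '[[0.2,[0,0,-4],[0,0,0]],[0.2,[0,0,-9],[0,0,0]],[0.2,[0,0,-14],[0,0,0]],[0.2,[0,0,-18],[0,0,0]],[0.2,[-17.6,-26,-18],[0,0,0]],[0.2,[-17.6,-26,-18],[0,0,0]],[0.2,[-17.6,-26,-18],[0,0,0]],[0.2,[-17.6,-26,-18],[0,0,0]],[0.2,[-17.6,-26,-18],[0,0,0]],[0.2,[-17.6,-26,-18],[0,0,0]],[0.2,[-17.6,-26,-18],[0,0,0]],[0.2,[-17.6,-26,-18],[0,0,0]],[0.2,[-17.6,-26,-18],[0,0,0]],[0.2,[-17.6,-26,-18],[0,0,0]]]' 100
python3 - <<'E'
from h import *
o=arm.get_obs();w=arm.capture("wrist")[...,::-1];M=toolT(o)
print(o["tool_pos"],o["contact_force"],M[:3,:3])
print(proj("wrist",[[523,-4,100],[523,-4,66]],wristT(o)))
cv2.imwrite("pics/w5.png",cv2.resize(w[0:300,60:460],(800,600),interpolation=cv2.INTER_CUBIC))
E
```

```text
clock: 9.4
tool_pos: [463.4, -5.3, 189.1]
eef_rot: [3.135, -0.189, 0.024]
contact_force: [0.4, -0.9, -0.3]
gripper_width: 35.9
[463.41  -5.33 189.08] [ 0.42 -0.88 -0.32] [[ 0.99 -0.12  0.02]
 [-0.12 -0.99 -0.  ]
 [ 0.02 -0.   -1.  ]]
[[246.63 109.12]
 [248.24 107.51]]
```

View pics/w5.png

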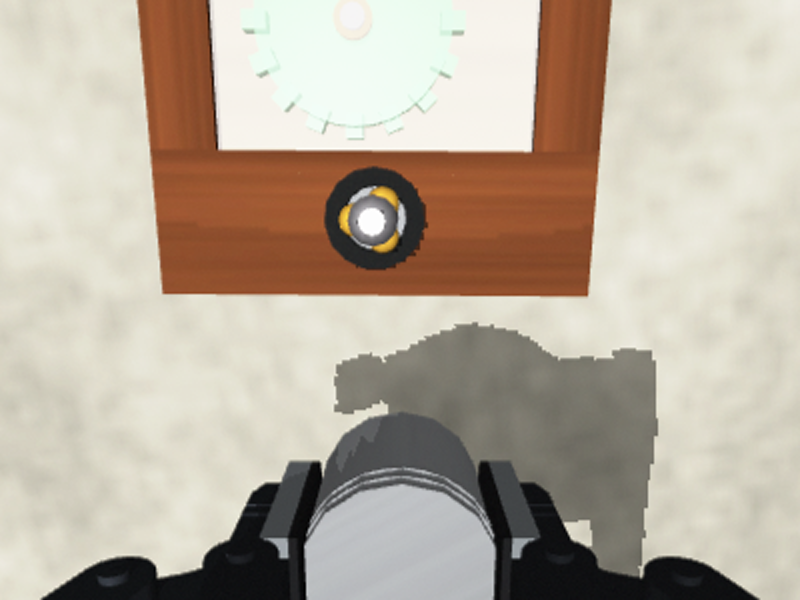

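```bash
python3 - <<'E'
from h import *
from scipy.optimize import brentq
o=arm.get_obs();M=toolT(o);T=wristT(o);s=ray("wrist",245.5,110.5,100,T);print("stud",s)
X=np.array([M[0,0],M[1,0],0]);X/=np.linalg.norm(X)
P=lambda d,h:proj("wrist",[M[:3,3]+X*d+[0,0,h]],T)[0]
print("cap axis x from bottom front edge",brentq(lambda d:P(d+19,-11.2)[1]-206.5,-30,30),"from top rim outer",brentq(lambda d:P(d+19,29)[1]-233.5,-40,30),P(0,30))
for off in(-4,-2,0):
    t=s-X*off;print(off,t,rel(o,[t[0],t[1],189]))
E
```

```text
stud [522.06  -3.21 100.  ]
cap axis x from bottom front edge -3.776413855985692 from top rim outer -0.9195684027239207 [258.95 278.23]
-4 [526.03  -3.7  100.  ] [ 6.2  -0.93  0.08]
-2 [524.04  -3.46 100.  ] [ 6.   -0.93  0.08]
0 [522.06  -3.21 100.  ] [ 5.8  -0.93  0.07]
```

```bash
python3 -m handwheel '[[0.2,[3,-0.5,0],[0,0,0]],[0.2,[6.1,-0.9,0],[0,0,0]],[0.2,[6.1,-0.9,2],[0,0,0]],[0.2,[6.1,-0.9,4.5],[0,0,0]],[0.2,[6.1,-0.9,6.5],[0,0,0]],[0.2,[6.1,-0.9,7],[0,0,0]],[0.2,[6.1,-0.9,7],[0,0,0]],[0.2,[6.1,-0.9,7],[0,0,0]]]' 100
python3 - <<'E'
from h import *
o=arm.get_obs();print(o["tool_pos"],o["contact_force"],rel(o,[525,-3.8,101]))
s=arm.capture("scene")[...,::-1];w=arm.capture("wrist")[...,::-1]
cv2.imwrite("pics/w6.png",np.hstack([cv2.resize(s[140:240,195:295],(400,400),interpolation=cv2.INTER_CUBIC),cv2.resize(w[140:340,160:360],(400,400),interpolation=cv2.INTER_CUBIC)]))
E
```

```text
clock: 10.25
tool_pos: [526.8, -4.5, 120.9]
eef_rot: [3.135, -0.191, 0.025]
contact_force: [-0.2, 0.1, -0.3]
gripper_width: 35.6
[526.77  -4.48 120.91] [-0.22  0.08 -0.33] [-0.22 -0.05  1.99]
```

View pics/w6.png

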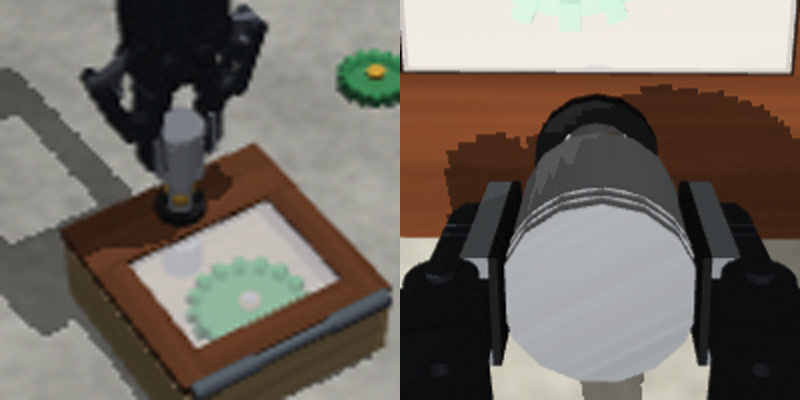

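The cap sits centred above the stud: cap axis at column 600, ring at column 598 in the crop. Lowering onto the cone.

```bash
python3 -m handwheel '[[0.2,[-0.15,0,0.6],[0,0,0]],[0.2,[-0.15,0,1.1],[0,0,0]],[0.2,[-0.15,0,1.5],[0,0,0]],[0.2,[-0.15,0,1.9],[0,0,0]],[0.2,[-0.15,0,1.9],[0,0,0]],[0.2,[-0.15,0,1.9],[0,0,0]]]' 120
```

```text
clock: 10.95
tool_pos: [525.7, -4.1, 102.1]
eef_rot: [3.135, -0.19, 0.026]
contact_force: [-0.0, 0.2, -0.3]
gripper_width: 35.4
```

```bash
python3 -m handwheel '[[0.2,[0,0,0.2],[0,0,0]],[0.2,[0,0,0.35],[0,0,0]],[0.2,[0,0,0.45],[0,0,0]],[0.2,[0,0,0.45],[0,0,0]]]' 120
```

```text
clock: 11.35
tool_pos: [526.1, -3.9, 98.1]
eef_rot: [3.135, -0.19, 0.027]
contact_force: [-1.2, 2.2, 3.4]
gripper_width: 35.8
```

```bash
python3 -m handwheel '[[0.2,[0,-0.04,0.15],[0,0,0]],[0.2,[0,-0.04,0.3],[0,0,0]],[0.2,[0,-0.04,0.4],[0,0,0]],[0.2,[0,-0.04,0.5],[0,0,0]],[0.2,[0,-0.04,0.5],[0,0,0]]]' 120;  python3 -m handwheel '[[0.2,[0,0,0.15],[0,0,0]],[0.2,[0,0,0.3],[0,0,0]],[0.2,[0,0,0.4],[0,0,0]],[0.2,[0,0,0.5],[0,0,0]],[0.2,[0,0,0.5],[0,0,0]]]' 120
```

```text
clock: 11.85
tool_pos: [526.0, -3.4, 93.0]
eef_rot: [3.135, -0.19, 0.026]
contact_force: [-1.7, 0.3, 0.9]
gripper_width: 35.7
clock: 12.35
tool_pos: [525.7, -3.4, 87.4]
eef_rot: [3.135, -0.19, 0.025]
contact_force: [0.0, 0.2, -4.0]
gripper_width: 35.4
```

```bash
python3 -m handwheel '[[0.2,[0,0,0.15],[0,0,0]],[0.2,[0,0,0.3],[0,0,0]],[0.2,[0,0,0.4],[0,0,0]],[0.2,[0,0,0.4],[0,0,0]],[0.2,[0,0,0.4],[0,0,0]]]' 120;  python3 -m handwheel '[[0.2,[0,0,0.1],[0,0,0]],[0.2,[0,0,0.2],[0,0,0]],[0.2,[0,0,0.2],[0,0,0]],[0.2,[0,0,0.2],[0,0,0]]]' 120
```

```text
clock: 12.85
tool_pos: [526.3, -3.5, 84.0]
eef_rot: [3.135, -0.19, 0.027]
contact_force: [0.2, 1.3, 3.0]
gripper_width: 35.8
clock: 13.25
tool_pos: [526.4, -3.6, 82.3]
eef_rot: [3.135, -0.19, 0.027]
contact_force: [-3.0, -0.2, 6.0]
gripper_width: 35.7
```

```bash
python3 -m handwheel '[[0.2,[0,0,0.1],[0,0,0]],[0.2,[0,0,0.2],[0,0,0]],[0.2,[0,0,0.2],[0,0,0]],[0.2,[0,0,0.2],[0,0,0]]]' 120;  python3 -m handwheel '[[0.2,[0,0,0.1],[0,0,0]],[0.2,[0,0,0.15],[0,0,0]],[0.2,[0,0,0.15],[0,0,0]],[0.2,[0,0,0.15],[0,0,0]]]' 120
```

```text
clock: 13.65
tool_pos: [526.5, -3.6, 81.2]
eef_rot: [3.135, -0.19, 0.027]
contact_force: [-5.7, -0.4, 11.5]
gripper_width: 35.5
clock: 14.05
tool_pos: [526.5, -3.6, 81.1]
eef_rot: [3.135, -0.19, 0.027]
contact_force: [-10.1, -0.3, 16.0]
gripper_width: 35.8
```

```bash
python3 -m handwheel '[[0.2,[-0.1,0,0.2],[0,0,0]],[0.2,[-0.1,0,0.3],[0,0,0]],[0.2,[-0.1,0,0.3],[0,0,0]],[0.2,[-0.1,0,0.3],[0,0,0]],[0.2,[-0.1,0,0.3],[0,0,0]]]' 120
python3 - <<'E'
from h import *
s=arm.capture("scene")[...,::-1];w=arm.capture("wrist")[...,::-1]
cv2.imwrite("pics/w7.png",np.hstack([cv2.resize(s[140:240,195:295],(400,400),interpolation=cv2.INTER_CUBIC),cv2.resize(w[100:300,160:360],(400,400),interpolation=cv2.INTER_CUBIC)]))
E
```

```text
clock: 14.55
tool_pos: [526.6, -3.6, 81.0]
eef_rot: [3.135, -0.19, 0.03]
contact_force: [-11.4, 0.5, 25.9]
gripper_width: 35.5
```

View pics/w7.png

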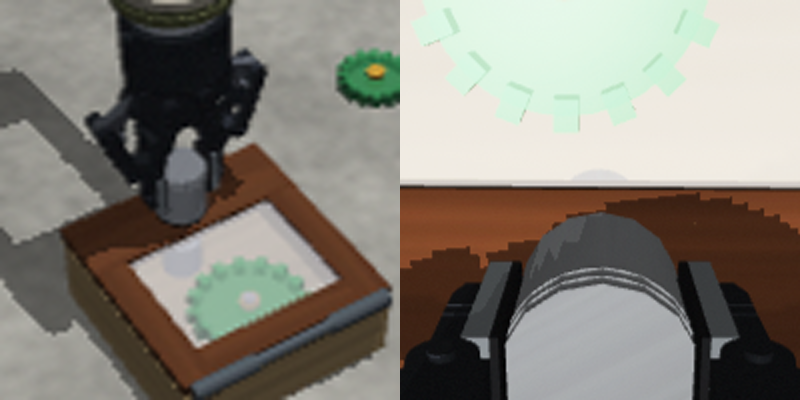

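The ring is hidden under the cap, and the cap hasn't slipped in the fingers. Height has stopped at 81.0 mm while the push rose from 11.5 to 26 N, so the roof is on the stud. I'm handing it in.

```bash
python3 - <<'E'
from h import *
o=arm.get_obs();print(o["tool_pos"],o["contact_force"],o["gripper_width"],o["clock"]);print(arm.sign_off())
E
```

```text
[526.63  -3.58  81.04] [-11.8    0.22  25.39] 35.54051561090939 14.65
the job is handed in; nothing more can be done
None
```

I lowered the cover slowly until it rested shut, then pushed the cap down over the stud past the click. I handed in at 14.65 s with the gripper still holding it pressed down.

- **Cover:** the fingertip stopped on the pad at 66 mm with about 9 N, and the picture showed the stud standing up through the ring.
- **Cap choice:** of the three look-alikes I took the one farthest to the robot's left, at about (607, -283).
- **Click:** the force dropped to -4 N, the balls drawing the cap down. My readings did not catch the 8–15 N peak before it, because they come only at the end of each move.
- **Fully home:** the ring's force then rose as it was squeezed. The cap's underside stopped at about 70 mm, as expected, while the push went from 11.5 to about 25 N. The last picture shows the ring hidden under the cap and no slip in the fingers.
- **Off ideal:** about 12 N of sideways force in x stayed on the tool at the end; one small shift did not relieve it. The gripper read 35.5 mm on the 38 mm cap, steady throughout.
- **Other things:** I did not touch them, though I took no final overview picture to confirm it.

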